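# Swap trays on the seed viewers

## Robot

A 7-joint arm with a two-finger parallel gripper is mounted at the origin on the work surface. World frame = base frame: x ahead of the robot, y to its left, z up, the work surface at z = 0. Lengths are in mm, angles in rad, forces in N, time in s.
With the tool pointing down it reaches from about 350 to 900 mm from the base axis. Payload 7.2 kg.
Tool frame: the origin (TCP) lies at the very end of the fingers, on their centre line; the grasp point (between the pads) lies 19 mm behind it; x points along the fingers, z is the direction in which the jaws open and shut, and the axes are right-handed (so a half turn about x gives the same grasp; the last joint's range is limited). The gripper opens to 85 mm and grips with 20 to 120 N. Pads are 22 mm wide; open, the fingers measure 114 mm over their backs; the gripper's body (76 mm by 85 mm) begins 54 mm behind the grasp point. The pads swing forward as they close: fully open they stand 13 mm farther back than shut.
Start: joints at [-1.358, 0.411, -0.013, 1.596, 0.006, 1.134, -0.082], TCP at [173.212, 600.523, 197.597] pointing down, gripper open.
Joint ranges: [-2.95, 2.95], [-0.29, 1.99], [-1.47, 1.44], [0.14, 2.54], [-1.03, 4.17], [0.13, 1.85], [-2.86, 2.86]. Speed limits (rad/s): [2.39, 2.39, 3.01, 3.01, 3.14, 3.14, 3.14].

## Interface

Orientations are given as a rotation vector (axis times angle).
In Python, from workcell import ctrl gives the robot as it stands.
- The arm moves only by the tool jog_arm, never from a script. Its argument "deltas" is a list of rows, each an object with "slide": the shift along the tool's x, y, z in units of 30 mm (1.0 is 30 mm), a list of three; "twist": the turn about the tool's x in units of 6 degrees (1.0 is 6 degrees); "grip": the gripper's target within -1 to 1 (fully open at 1, half-way at 0, shut at -1). A call has 1 to 20 rows; each row shifts and turns the commanded pose from where the row before left it, along the tool's axes as they then stand; what a row does not reach is not made up. A row lasts 1/12 s, in which the tool goes at most 41.7 mm and 7.16 degrees, less where a joint would pass 70% of its speed; a pose out of reach is approached as far as the arm can. A call is refused whole if a number of a shift passes 1 or a number of a turn 1, either way. A call with a gripper value outside its range is refused whole. The fingers move at their own pace and stop on an object; "force" is the grip in N (left out, the last holds). Time passes only in rows, so rows that do not move let the fingers close. It gives the time, the measured TCP pose, the force and the opening at its end, in the units of the state.
- ctrl.state(): the state, without advancing time (a new reading comes with each control period).
- ctrl.read_camera(name): name is "scene" or "top" or "wrist"; returns the picture (400x640x3 uint8, red, green, blue); there is no depth.
- ctrl.camera_params(name): a dict with "intrinsics" (3x3 intrinsics, pixels), "k1" (the pictures are not rectified: a ray, as slopes to the right and down, at radius r is drawn at 1 + k1 r^2 times it, then the intrinsics apply), "rvec" (rotation vector, rad) and "tvec" (3), from world to camera coordinates, as OpenCV has them. Camera axes: x right, y down, z forward; pixel columns grow to the right and rows downward; lengths in mm; the calibration is good to about 2 mm. A picture is of the moment at which its call begins: read the wrist's pose just before it. camera_params takes no time and is no camera call; for the wrist camera it gives the pose at the moment of the call.
- ctrl.finish_job(): hands the job in, once; it reports no verdict.
The state is a dict: "clock": time; "joints": joint angles; "qvel": joint speeds; "effort": joint torques, N m; "eef_pos": TCP position; "orientation": TCP orientation; "force": force on the tool from outside, world axes, zero at the start; "torque": the same for the moment, N m; "width": finger opening in mm.
Only numpy, scipy, OpenCV 4.12 (cv2) and the standard library are available. Lean on these libraries where they do the work, as an engineer would, in place of code of your own. Each camera call takes 0.05 s, during which the arm holds its last target.

## Task

On the two seed viewers, first push the narrow tray, with the lidded dish standing in it, fully home. Then hook a fingertip behind the lip of the other viewer's wide tray and draw that tray all the way out to its stop, ready for loading. Use only the fingertips: do not pinch a tray's lip or lift the dish, keep the dish upright in its tray, and leave the jars, magnifier and seed tray where they are.

Things in the scene. Friction and masses are not known exactly. Their poses are not given: they have to be found in the camera images.
- wide_viewer: seed viewer with the wide tray: low white housing, 200 mm deep (x) by 170 mm wide (y) by 75 mm tall, with a round black eyepiece 88 mm across on the rear half of its roof (to 102 mm above the table). Origin: centre of the underside; x points from the front, where the tray comes out, to the back. Fixed to the table.
- narrow_viewer: seed viewer with the narrow tray: low white housing, 200 mm deep (x) by 170 mm wide (y) by 75 mm tall, with a round black eyepiece 88 mm across on the rear half of its roof (to 102 mm above the table). Origin: centre of the underside; x points from the front, where the tray comes out, to the back. Fixed to the table.
- wide_tray (a joint): travel of the wide tray in m: 0 = fully home in its housing, grows as it is drawn out, 0.120 = at its outer stop. Slides with about 2.5 N of friction and stays where it is left. Starts nearly or partly home (0 to 0.03). Empty. Between lip and tray proper is a bare flat apron 46 mm long, level with the tray floor, ended by a 7 mm high cross rib; with the tray home the housing's front face is 51 mm behind the lip's inner face.
- narrow_tray (a joint): travel of the narrow tray in m: 0 = fully home in its housing, grows as it is drawn out, 0.120 = at its outer stop. Slides with about 2.5 N of friction and stays where it is left. Starts out (0.075 to 0.11). Between lip and tray proper is a bare flat apron 46 mm long, level with the tray floor, ended by a 7 mm high cross rib; with the tray home the housing's front face is 51 mm behind the lip's inner face.
- wide_lip (a point): the wide tray's lip: upright flat metal strip across the tray's front end, 130 mm long (y), 7 mm thick, top edge 26 mm above the tray floor. Origin: middle of its inner face (towards the housing), level with the tray floor, 24 mm above the table. x points along the rail into the housing (draw out: -x, push home: +x), z up. Outer face at x = -7 mm.
- narrow_lip (a point): the narrow tray's lip: upright flat metal strip across the tray's front end, 80 mm long (y), 7 mm thick, top edge 26 mm above the tray floor. Origin: middle of its inner face (towards the housing), level with the tray floor, 24 mm above the table. x points along the rail into the housing (draw out: -x, push home: +x), z up. Outer face at x = -7 mm.
- dish: lidded steel sample dish, 54 mm across, 21 mm tall, 60 g, loose in the narrow tray behind the cross rib. Origin: centre of its underside. It passes under the housing's roof (opening 34 mm above the tray floor) when the tray is pushed in.
- jar_mid: small closed jar, 38 mm across, 70 mm tall, loose, standing between the two viewers' trays. Origin: centre of underside.
- jar_left: closed jar, 60 mm across, 100 mm tall, loose, on the left of the table. Origin: centre of underside.
- jar_right: closed jar, 60 mm across, 100 mm tall, loose, on the right of the table. Origin: centre of underside.
- magnifier: black hand magnifier lying flat, lens ring 72 mm across, handle 100 mm to its -x, 16 mm tall. Origin: under the middle of the lens.
- seed_tray: open white plastic sorting tray with compartments, 110 x 160 x 30 mm. Origin: centre of underside.
Mind the look-alikes: they are no part of the job. What is meant by the dish is not purple, and is the larger of those in its own colour.

How it is judged (in metres and radians):
On the way, in this order (a step that is already met when the one before it is completed fails the run):
1. the narrow tray is pushed fully home (value of joint narrow_tray below 0.006 m), for 0.2 s.
2. a fingertip behind the lip (its inner part, wide_tray_c5) draws the wide tray out (contact force between the fingers and wide_tray_c5 above 0.5 N and value of joint wide_tray above 0.045 m), for 0.1 s.
3. the wide tray is drawn out to its stop (value of joint narrow_tray below 0.006 m and value of joint wide_tray above 0.11 m), for 0.2 s.
At the end, for the whole second after the job is handed in: The narrow tray is home within 6 mm, the wide tray is out to within 10 mm of its stop, and the dish stands upright and at rest in the narrow tray (all of step 3 and x of dish in the frame of narrow_lip between 0.06 and 0.185 m and y of dish in the frame of narrow_lip between -0.03 and 0.03 m and z of dish in the frame of narrow_lip below 0.01 m and angle between dish's own z axis and vertical below 0.15 rad and linear speed of dish below 0.02 m/s); the robot touches nothing.
It fails at once if the dish is lifted or tipped (height (world z) of dish above 0.034 m or angle between dish's own z axis and vertical above 0.3 rad).
It fails at once if the wide tray's lip is pinched between the fingers (c5 is the inner, c6 the outer part of the lip) (contact force between the fingers and wide_tray_c5 above 3 N and contact force between the fingers and wide_tray_c6 above 3 N).
It fails at once if the narrow tray's lip is pinched between the fingers (c5 is the inner, c6 the outer part of the lip) (contact force between the fingers and narrow_tray_c5 above 3 N and contact force between the fingers and narrow_tray_c6 above 3 N).
It fails at once if a jar, the magnifier or the seed tray is moved by more than 20 mm (distance of any of jar_mid, jar_left, jar_right, magnifier, seed_tray from where it was at the start of the episode above 0.02 m).
It also fails if it takes over 51 s, if anything falls off the work surface, if the arm or the gripper's body presses on something with over 40 N, if the wrist force passes 120 N, or if a joint passes its speed limit or range.

## Working session

There is one attempt and no reset: what is moved stays moved. The work goes in short steps, Python scripts to look and compute and a tool call to move; the robot and the scene stay as the last step left them, time stands still between calls to the robot, and variables do not carry over. Pictures are saved under pics/ and viewed, and the job is handed in when it is done.

Besides the shell and the picture viewer there is one more tool, called after "Call:" as name(argument=value, ...) on one line, values as JSON. jog_arm: Moves the arm, as the interface text tells. Its arguments: {"type":"object","properties":{"deltas":{"type":"array"},"force":{"type":"number"}},"required":["deltas"]}

```bash
mkdir -p pics; ls; python3 - <<'E'
from workcell import ctrl
import cv2,numpy as np
s=ctrl.state();print(s)
for n in ["scene","top"]:
    im=ctrl.read_camera(n);cv2.imwrite(f"pics/{n}0.png",im[:,:,::-1])
    print(n,ctrl.camera_params(n))
E
```

```text
pics
{'clock': 0.0, 'joints': array([-1.35817789,  0.41189157, -0.01269222,  1.59704564,  0.00560864,
        1.13433834, -0.08221662]), 'qvel': array([-1.36033155e-03, -5.07627047e-04, -8.51426294e-04,  5.04953558e-05,
       -1.59726593e-03,  1.84769638e-03, -1.13590417e-03]), 'effort': array([-7.12168076e-04, -6.00606251e+01,  6.81342445e-01, -2.99435914e+01,
        1.36061487e-02,  1.02282758e-02,  1.02142738e-05]), 'eef_pos': array([173.11678725, 599.95867939, 196.75778737]), 'orientation': array([-1.00096987,  1.33032261,  0.99915093]), 'force': array([ 0.39798235, -0.47153977,  0.67921238]), 'torque': array([-0.06698924, -0.03276831,  0.02809526]), 'width': 85.42275723418321}
scene {'intrinsics': array([[362.67560234,   0.        , 316.00360575],
       [  0.        , 362.67560234, 196.95829995],
       [  0.        ,   0.        ,   1.        ]]), 'k1': -0.05244162961353503, 'rvec': array([ 0.77448565,  2.62931184, -1.02573443]), 'tvec': array([ 479.47865918, -180.130365  , 1297.35924646])}
top {'intrinsics': array([[498.28902784,   0.        , 314.58587939],
       [  0.        , 498.28902784, 205.07938919],
       [  0.        ,   0.        ,   1.        ]]), 'k1': 0.05453292673960859, 'rvec': array([ 2.19032603, -2.1502016 ,  0.16236082]), 'tvec': array([ -36.39571717,  575.4999098 , 1400.97105159])}
```

View pics/top0.png

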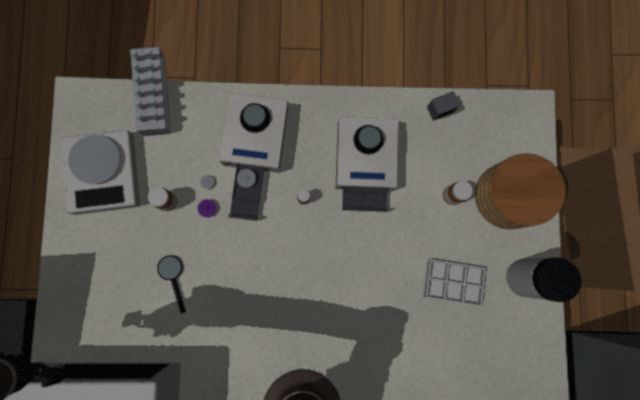

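View pics/scene0.png

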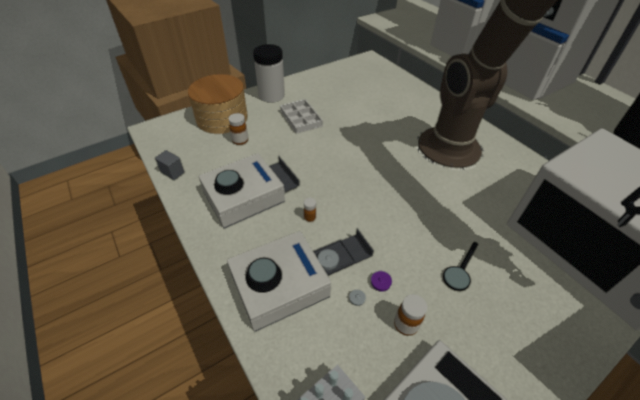

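The top view shows the narrow viewer at left: tray out, lip near (246,217), dish at (247,178). The wide viewer is at right, with its lip near (366,209). The mid jar is at (304,197), and the loose look-alikes are at (208,182) and (207,208). I'll enlarge these areas.

```bash
cat > h.py <<'E'
import cv2,numpy as np
from workcell import ctrl
from scipy.spatial.transform import Rotation as R
def proj(P,n,cp=None):
    c=cp or ctrl.camera_params(n);M=R.from_rotvec(c['rvec']).as_matrix()
    p=(np.atleast_2d(P)@M.T)+c['tvec'];s=p[:,:2]/p[:,2:];s=s*(1+c['k1']*(s**2).sum(1,keepdims=True))
    K=c['intrinsics'];return s*[K[0,0],K[1,1]]+[K[0,2],K[1,2]]
def back(uv,z,n,cp=None):
    c=cp or ctrl.camera_params(n);M=R.from_rotvec(c['rvec']).as_matrix();K=c['intrinsics']
    d=(np.atleast_2d(uv).astype(float)-[K[0,2],K[1,2]])/[K[0,0],K[1,1]];s=d.copy()
    for _ in range(20): s=d/(1+c['k1']*(s**2).sum(1,keepdims=True))
    r=np.c_[s,np.ones(len(s))]@M; o=-M.T@c['tvec']
    return o+r*((np.broadcast_to(z,len(s))-o[2])/r[:,2])[:,None]
E
python3 - <<'E'
import cv2
t=cv2.imread('pics/top0.png')
cv2.imwrite('pics/t_a.png',cv2.resize(t[85:230,190:330],None,fx=4,fy=4,interpolation=cv2.INTER_CUBIC)[:600])
cv2.imwrite('pics/t_b.png',cv2.resize(t[105:225,290:430],None,fx=5,fy=5,interpolation=cv2.INTER_CUBIC))
E
```

```text
(no output)
```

View pics/t_a.png

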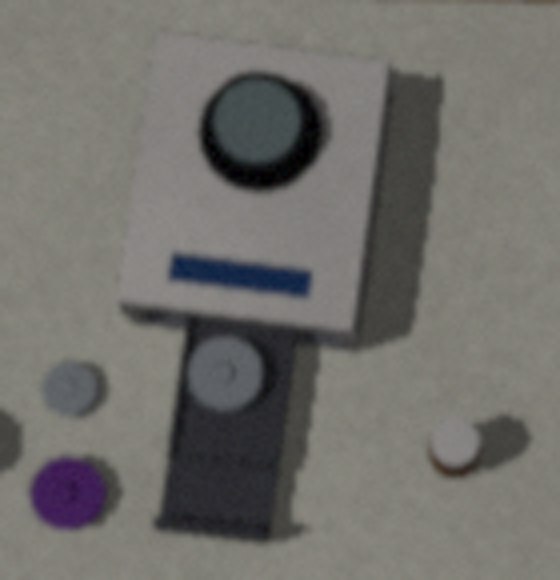

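View pics/t_b.png

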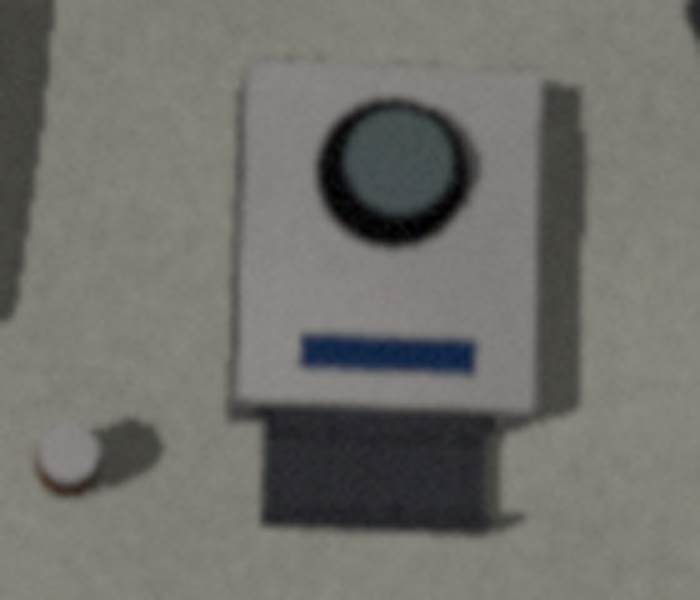

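```bash
python3 - <<'E'
from h import *
def f(p,k,o): return (np.array(p)+.5)/k-.5+o
for nm,roof,lip,k,o in [("narrow",[(160,37),(388,66),(356,333),(122,303)],[(156,528),(268,540)],4,[190,85]),("wide",[(247,63),(543,78),(535,413),(235,402)],[(263,524),(488,531)],5,[290,105])]:
    r=back(f(roof,k,o),75,"top")[:,:2];l=back(f(lip,k,o),50,"top")[:,:2]
    print(nm,r.round(1).tolist(),[np.linalg.norm(r[i]-r[(i+1)%4]).round(1) for i in range(4)])
    c=r.mean(0);x1=(r[0]+r[1]-r[2]-r[3]);a1=np.arctan2(x1[1],x1[0]);y1=r[0]+r[3]-r[1]-r[2];a2=np.arctan2(-y1[0],y1[1])
    print(' c',c.round(1),'yaw',a1,a2)
    a=(a1+a2)/2;M=np.array([[np.cos(a),np.sin(a)],[-np.sin(a),np.cos(a)]])
    print(' lip',l.round(1).tolist(),np.linalg.norm(l[0]-l[1]),'in viewer',((l-c)@M.T).round(1).tolist())
k=4;o=[190,85]
print('dish',back(f((226,373),k,o),24+21,"top"),'jar',back(f((455,444),k,o),70,"top"))
c=ctrl.camera_params("wrist");print(c)
E
```

```text
narrow [[886.4, 223.4], [869.8, 60.4], [675.0, 78.6], [692.6, 243.2]] [np.float64(163.8), np.float64(195.6), np.float64(165.6), np.float64(194.8)]
 c [780.9 151.4] yaw -0.09728673833165116 -0.1040777095749789
 lip [[536.5, 217.2], [529.5, 138.2]] 79.39002492901723 in viewer [[-249.8, 40.9], [-248.8, -38.5]]
wide [[826.3, -90.4], [821.4, -260.6], [626.8, -255.6], [629.5, -85.9]] [np.float64(170.2), np.float64(194.7), np.float64(169.8), np.float64(196.8)]
 c [ 726.  -173.1] yaw -0.024149159303091635 -0.02250722370053218
 lip [[563.5, -104.5], [562.0, -233.3]] 128.84816636110216 in viewer [[-164.1, 64.9], [-162.5, -64.0]]
dish [[649.61615416 172.30579527  45.        ]] jar [[598.0566434    7.18570112  70.        ]]
{'intrinsics': array([[286.62351135,   0.        , 321.08759813],
       [  0.        , 286.62351135, 202.61654429],
       [  0.        ,   0.        ,   1.        ]]), 'k1': -0.04688858868184835, 'rvec': array([-2.28761572, -1.72191144, -0.28509018]), 'tvec': array([-625.03060275,  -41.38154116,  381.42857226])}
```

```bash
cat >> h.py <<'E'
def plan(goal,yaw=None):
    s=ctrl.state();M=R.from_rotvec(s['orientation']).as_matrix()
    tw=0
    if yaw is not None: # make jaw axis perpendicular to rail dir yaw
        a=np.arctan2(M[1,2],M[0,2]); d=(yaw+np.pi/2)-a; d=(d+np.pi/2)%np.pi-np.pi/2
        tw=-np.degrees(d) # tool x down
    print('pos',s['eef_pos'].round(1),'t',s['clock'],'q7',s['joints'][6].round(2),'axes',M.round(3).tolist())
    print('total slide units (before twist)',(M.T@(np.array(goal)-s['eef_pos'])/30).round(2),'world mm',(np.array(goal)-s['eef_pos']).round(1),'twist units',(tw/6).round(2),'force',s['force'].round(1))
E
python3 - <<'E'
from h import *
u=np.array([np.cos(-.1),np.sin(-.1)]);l=np.array([533,177.7])-u*38
print(l);plan([*l,197],-.1)
E
```

```text
[495.18984172 181.49366983]
pos [173.1 600.  196.8] t 0.1 q7 -0.08 axes [[-0.0, -0.961, 0.277], [-0.001, 0.277, 0.961], [-1.0, -0.0, -0.001]]
total slide units (before twist) [ 1.000e-02 -1.418e+01 -1.043e+01] world mm [ 3.221e+02 -4.186e+02  2.000e-01] twist units -1.73 force [-0.1  0.1 -0.2]
```

Call:
jog_arm(deltas=[{"slide": [0, 0, 0], "twist": -0.87, "grip": -1}, {"slide": [0, 0, 0], "twist": -0.86, "grip": -1}, {"slide": [0, 0, 0], "twist": 0, "grip": -1}])

```text
clock: 0.35
eef_pos: [173.2, 600.2, 197.1]
orientation: [-1.139, 1.254, 1.138]
force: [-0.7, 0.2, 0.3]
width: 51.6
```

```bash
python3 - <<'E'
from h import *
plan([495.2,181.5,197],-.1)
E
```

```text
pos [173.2 600.2 197.1] t 0.35 q7 0.09 axes [[-0.0, -0.995, 0.095], [-0.001, 0.095, 0.995], [-1.0, 0.0, -0.001]]
total slide units (before twist) [ 1.000e-02 -1.202e+01 -1.287e+01] world mm [ 3.220e+02 -4.187e+02 -1.000e-01] twist units 0.04 force [-0.7  0.2  0.3]
```

Call:
jog_arm(deltas=[{"slide": [0, -0.668, -0.715], "twist": 0, "grip": -1}, {"slide": [0, -0.668, -0.715], "twist": 0, "grip": -1}, {"slide": [0, -0.668, -0.715], "twist": 0, "grip": -1}, {"slide": [0, -0.668, -0.715], "twist": 0, "grip": -1}, {"slide": [0, -0.668, -0.715], "twist": 0, "grip": -1}, {"slide": [0, -0.668, -0.715], "twist": 0, "grip": -1}, {"slide": [0, -0.668, -0.715], "twist": 0, "grip": -1}, {"slide": [0, -0.668, -0.715], "twist": 0, "grip": -1}, {"slide": [0, -0.668, -0.715], "twist": 0, "grip": -1}, {"slide": [0, -0.668, -0.715], "twist": 0, "grip": -1}, {"slide": [0, -0.668, -0.715], "twist": 0, "grip": -1}, {"slide": [0, -0.668, -0.715], "twist": 0, "grip": -1}, {"slide": [0, -0.668, -0.715], "twist": 0, "grip": -1}, {"slide": [0, -0.668, -0.715], "twist": 0, "grip": -1}, {"slide": [0, -0.668, -0.715], "twist": 0, "grip": -1}, {"slide": [0, -0.668, -0.715], "twist": 0, "grip": -1}, {"slide": [0, -0.668, -0.715], "twist": 0, "grip": -1}, {"slide": [0, -0.668, -0.715], "twist": 0, "grip": -1}, {"slide": [0, 0, 0], "twist": 0, "grip": -1}, {"slide": [0, 0, 0], "twist": 0, "grip": -1}])

```text
clock: 2.02
eef_pos: [494.5, 178.7, 197.4]
orientation: [-1.131, 1.258, 1.131]
force: [-0.4, 0.9, -0.3]
width: -0.0
```

```bash
python3 - <<'E'
from h import *
plan([495.2,181.5,36],-.1)
c=ctrl.camera_params("wrist");im=ctrl.read_camera("wrist");cv2.imwrite("pics/w1.png",im[:,:,::-1])
import pickle;pickle.dump(c,open('w1.pkl','wb'))
im=ctrl.read_camera("top");cv2.imwrite("pics/t1.png",cv2.resize(im[85:285,150:400,::-1],None,fx=3,fy=3,interpolation=cv2.INTER_CUBIC))
E
```

```text
pos [494.5 178.7 197.4] t 2.0167 q7 1.08 axes [[-0.0, -0.994, 0.106], [-0.0, 0.106, 0.994], [-1.0, 0.0, -0.0]]
total slide units (before twist) [ 5.38 -0.02  0.1 ] world mm [   0.7    2.8 -161.4] twist units -0.06 force [-0.4  0.9 -0.3]
```

View pics/w1.png

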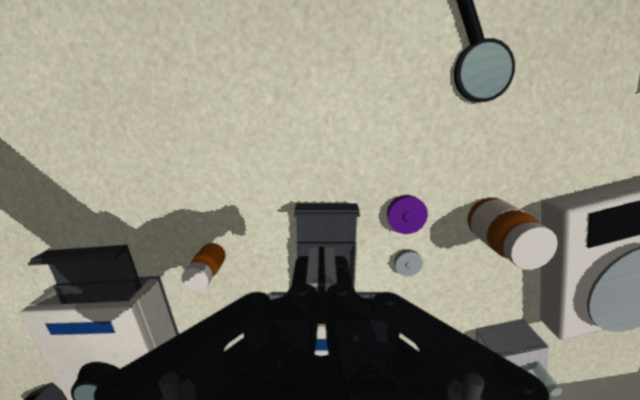

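View pics/t1.png

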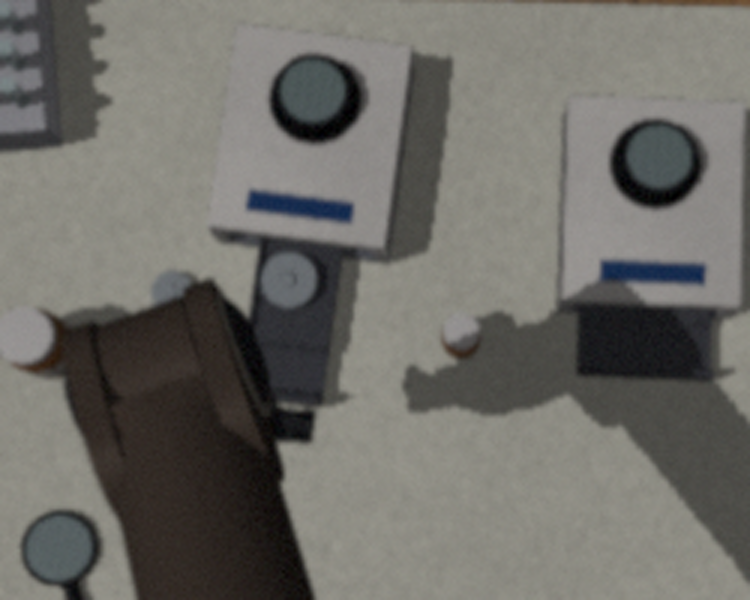

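The wrist view puts the narrow lip at about (293..359, 205..213), just ahead of the fingers and centred on them. I'll cross-check it with the wrist calibration.

```bash
python3 - <<'E'
from h import *
import pickle;c=pickle.load(open('w1.pkl','rb'))
im=cv2.imread('pics/w1.png');cv2.imwrite('pics/w1c.png',cv2.resize(im[190:270,260:400],None,fx=5,fy=5,interpolation=cv2.INTER_CUBIC))
print(back([(293,205),(359,205),(293,211),(359,211)],50,"wrist",c).round(1))
print(back([(65,250),(132,246)],50,"wrist",c).round(1))
E
```

```text
[[520.3 143.   50. ]
 [528.6 221.7  50. ]
 [527.9 141.9  50. ]
 [536.3 221.2  50. ]]
[[ 551.  -167.9   50. ]
 [ 553.9  -72.2   50. ]]
```

View pics/w1c.png

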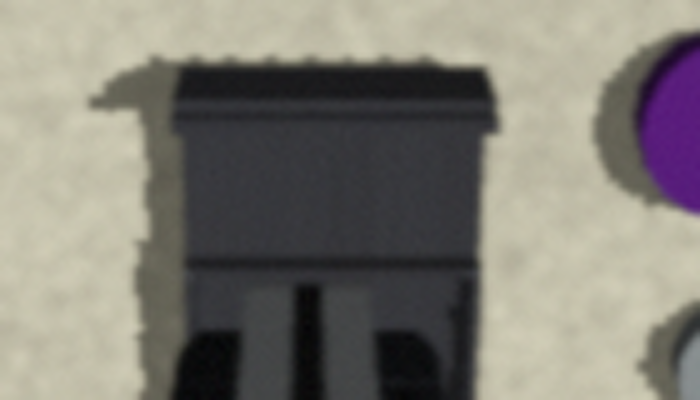

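Call:
jog_arm(deltas=[{"slide": [0.9, 0, 0.1], "twist": 0, "grip": -1}, {"slide": [0.9, 0, 0], "twist": 0, "grip": -1}, {"slide": [0.9, 0, 0], "twist": 0, "grip": -1}, {"slide": [0.9, 0, 0], "twist": 0, "grip": -1}, {"slide": [0.9, 0, 0], "twist": 0, "grip": -1}, {"slide": [0.5, 0, 0], "twist": 0, "grip": -1}, {"slide": [0.35, 0, 0], "twist": 0, "grip": -1}, {"slide": [0, 0, 0], "twist": 0, "grip": -1}, {"slide": [0, -0.25, 0], "twist": 0, "grip": -1}, {"slide": [0, -0.25, 0], "twist": 0, "grip": -1}, {"slide": [0, -0.2, 0], "twist": 0, "grip": -1}, {"slide": [0, -0.2, 0], "twist": 0, "grip": -1}, {"slide": [0, -0.2, 0], "twist": 0, "grip": -1}, {"slide": [0, -0.2, 0], "twist": 0, "grip": -1}, {"slide": [0, 0, 0], "twist": 0, "grip": -1}])

```text
clock: 3.37
eef_pos: [534.5, 179.3, 37.4]
orientation: [-1.135, 1.254, 1.134]
force: [-1.0, 0.6, 0.0]
width: 0.2
```

```bash
python3 - <<'E'
from h import *
plan([612.7,168.3,37],-.1)
im=ctrl.read_camera("wrist");cv2.imwrite("pics/w2.png",im[:,:,::-1])
im=ctrl.read_camera("scene");cv2.imwrite("pics/s2.png",cv2.resize(im[180:320,220:420,::-1],None,fx=4,fy=4,interpolation=cv2.INTER_CUBIC))
E
```

```text
pos [534.5 179.3  37.4] t 3.3667 q7 1.18 axes [[0.001, -0.995, 0.1], [0.0, 0.1, 0.995], [-1.0, -0.001, 0.0]]
total slide units (before twist) [ 0.02 -2.63 -0.1 ] world mm [ 78.2 -11.   -0.4] twist units -0.01 force [-1.   0.6  0. ]
```

View pics/w2.png

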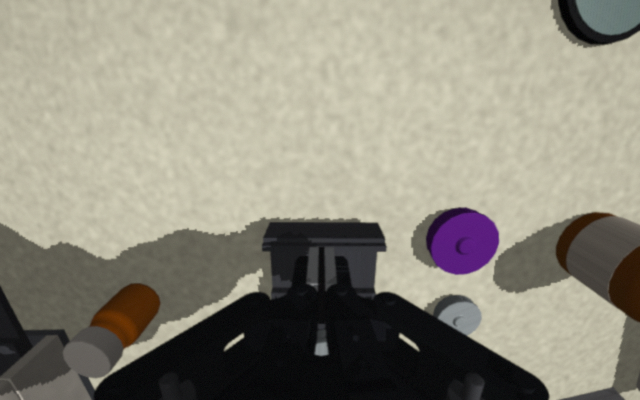

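View pics/s2.png

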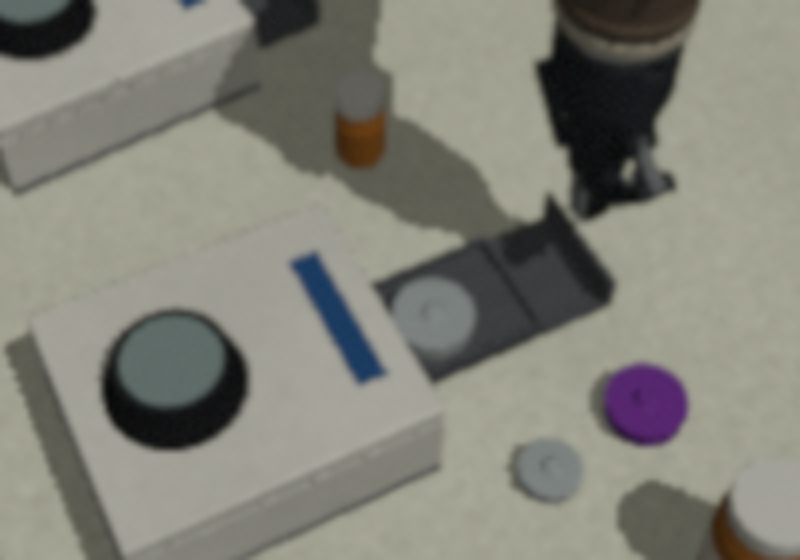

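```bash
python3 - <<'E'
from h import *
s=ctrl.state();p=s['eef_pos']
c=ctrl.camera_params("wrist");M=R.from_rotvec(c['rvec']).as_matrix()
print('cam pos',-M.T@c['tvec'],'axes',M.round(2).tolist())
print('tcp wrist',proj(p,"wrist"),'tcp scene',(proj(p,"scene")-[220,180])*4)
print(back([(265,246),(384,246)],50,"wrist").round(1),back([(265,223),(380,223)],24,"wrist").round(1))
print(back((np.array([(548,200),(612,285)])/4+[220,180]),50,"scene"))
im=cv2.imread('pics/w2.png');cv2.imwrite('pics/w2c.png',cv2.resize(im[200:340,240:400],None,fx=4,fy=4,interpolation=cv2.INTER_CUBIC))
E
```

```text
cam pos [449.00979414 188.78585252 213.5615076 ] axes [[0.1, 1.0, 0.0], [0.94, -0.09, 0.32], [0.32, -0.03, -0.95]]
tcp wrist [[319.63161405 236.1027451 ]] tcp scene [[579.27655175 241.80318323]]
[[530.3 144.7  50. ]
 [537.9 220.3  50. ]] [[525.  140.7  24. ]
 [533.2 222.9  24. ]]
[[536.26453246 147.31345447  50.        ]
 [543.38378627 224.40629296  50.        ]]
```

View pics/w2c.png

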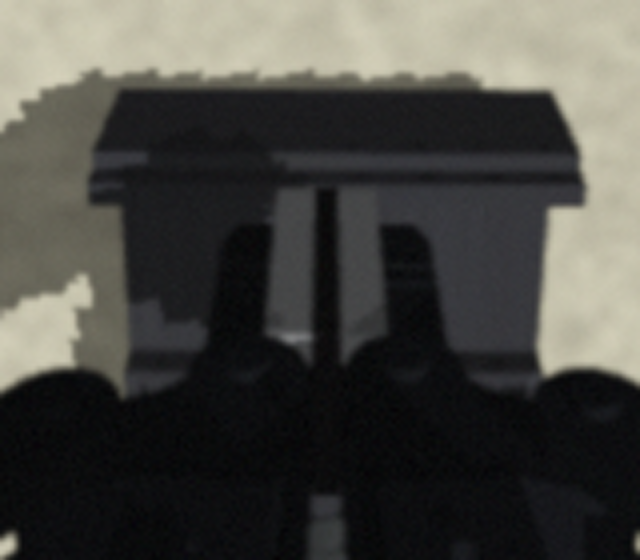

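```bash
python3 - <<'E'
from h import *
im=ctrl.read_camera("scene")[:,:,::-1];im=np.clip(im.astype(float)*1.6,0,255).astype(np.uint8)
cv2.imwrite("pics/s3.png",cv2.resize(im[170:270,320:420],None,fx=6,fy=6,interpolation=cv2.INTER_CUBIC))
im=ctrl.read_camera("top")[:,:,::-1];im=np.clip(im.astype(float)*2,0,255).astype(np.uint8)
cv2.imwrite("pics/t3.png",cv2.resize(im[150:240,190:290],None,fx=6,fy=6,interpolation=cv2.INTER_CUBIC))
s=ctrl.state();print(s['eef_pos'],s['width'])
E
```

```text
[532.44577517 179.54492043  36.96061565] -0.28649935814877936
```

View pics/s3.png

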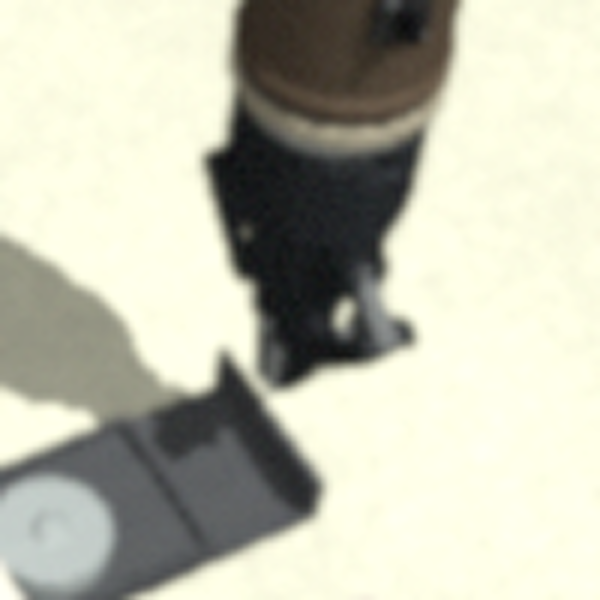

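View pics/t3.png

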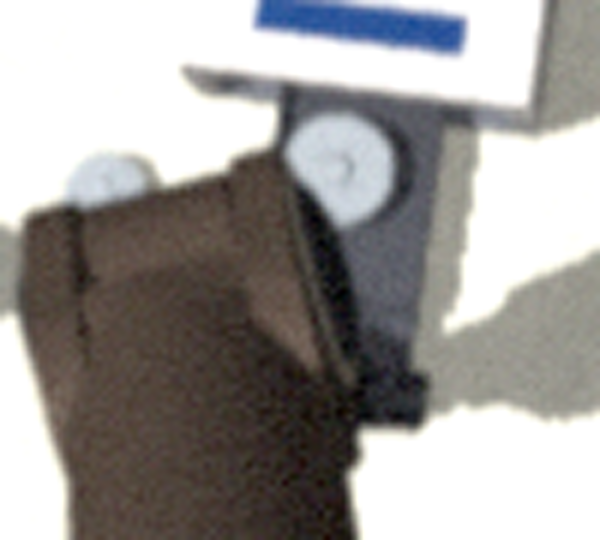

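```bash
python3 - <<'E'
from h import *
s=ctrl.state();p=s['eef_pos'];print(s['clock'],p,s['joints'])
f=lambda P:((proj(P,"scene")-[320,170])*6).round(0)[0]
for dz in (0,20,40,60,80,120): print(dz,f(p+[0,0,dz]))
print('cam',f([449,188.8,213.6]))
for d in ([-11,0,0],[11,0,0],[0,15,0],[0,-15,0]): print(d,f(p+d))
c=ctrl.camera_params("wrist")
for d in ([-11,0,0],[11,0,0],[-11,0,40],[11,0,40],[0,0,40],[0,0,20]): print('w',d,((proj(p+d,"wrist",c)[0]-[240,200])*4).round())
E
```

```text
3.5667 [532.44577517 179.54492043  36.96061565] [-0.54833665  0.49786294  0.18005938  1.91175761 -0.12691685  0.74336031
  1.1751619 ]
0 [270. 423.]
20 [275. 396.]
40 [280. 368.]
60 [285. 339.]
80 [291. 310.]
120 [302. 248.]
cam [496.  84.]
[-11, 0, 0] [289. 412.]
[11, 0, 0] [250. 433.]
[0, 15, 0] [291. 446.]
[0, -15, 0] [249. 400.]
w [-11, 0, 0] [312.  85.]
w [11, 0, 0] [325. 202.]
w [-11, 0, 40] [309. 200.]
w [11, 0, 40] [325. 339.]
w [0, 0, 40] [317. 271.]
w [0, 0, 20] [318. 201.]
```

The pictures disagree with the reported TCP. The fingers look as if they end 20–28 mm above it, clear over the lip, and there is no contact force. I'll back off to open table and check the real fingertip height there.

Call:
jog_arm(deltas=[{"slide": [-0.4, 0, 0], "twist": 0, "grip": -1}, {"slide": [0, 0.4, 0], "twist": 0, "grip": -1}, {"slide": [0, 0.5, 0], "twist": 0, "grip": -1}, {"slide": [0, 0.5, 0], "twist": 0, "grip": -1}, {"slide": [0, 0.2, 0], "twist": 0, "grip": -1}, {"slide": [0.4, 0, 0], "twist": 0, "grip": -1}, {"slide": [0, 0, 0], "twist": 0, "grip": -1}, {"slide": [0, 0, 0], "twist": 0, "grip": -1}])

```text
clock: 4.23
eef_pos: [485.2, 184.3, 37.4]
orientation: [-1.136, 1.255, 1.136]
force: [0.3, -0.4, -0.2]
width: 0.1
```

```bash
python3 - <<'E'
from h import *
s=ctrl.state();p=s['eef_pos'];print(s['clock'],p,s['force'],s['width'])
im=ctrl.read_camera("scene")[:,:,::-1];im=np.clip(im.astype(float)*1.5,0,255).astype(np.uint8)
q=proj(p,"scene")[0];print(q,(q-[320,150])*6, (proj(p+[0,0,30],"scene")[0]-[320,150])*6)
cv2.imwrite("pics/s4.png",cv2.resize(im[150:250,320:430],None,fx=6,fy=6,interpolation=cv2.INTER_CUBIC))
c=ctrl.camera_params("wrist");im=ctrl.read_camera("wrist")[:,:,::-1];im=np.clip(im.astype(float)*2,0,255).astype(np.uint8);cv2.imwrite('pics/w4.png',cv2.resize(im[190:340,240:400],None,fx=4,fy=4,interpolation=cv2.INTER_CUBIC))
E
```

```text
4.2333 [485.1638788  184.30492343  37.37142697] [ 0.27802119 -0.36511508 -0.19583695] 0.0858445555447341
[379.78411403 233.85670241] [358.70468416 503.14021445] [368.06930809 462.23850678]
```

View pics/s4.png

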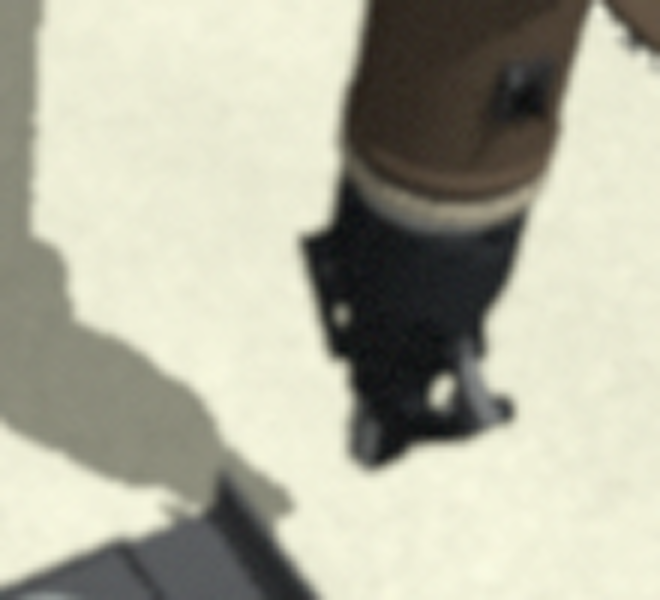

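View pics/w4.png

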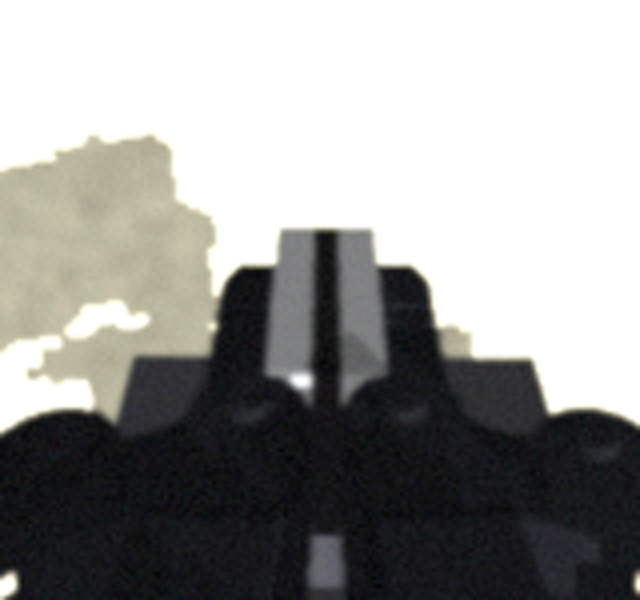

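At reported z=37 the fingertip shows at about (370,465) in the scene crop. TCP would be at (359,503), so the tip is roughly 28 mm higher than reported. I'll go lower, to TCP z about 12, which still meets the lip's outer face either way, and creep in watching the force.

Call:
jog_arm(deltas=[{"slide": [0.3, 0, 0], "twist": 0, "grip": -1}, {"slide": [0.3, 0, 0], "twist": 0, "grip": -1}, {"slide": [0.25, 0, 0], "twist": 0, "grip": -1}, {"slide": [0, 0, 0], "twist": 0, "grip": -1}, {"slide": [0, 0, 0], "twist": 0, "grip": -1}])

```text
clock: 4.75
eef_pos: [484.5, 183.9, 10.7]
orientation: [-1.135, 1.257, 1.136]
force: [-0.1, 0.0, -0.2]
width: -0.4
```

```bash
python3 - <<'E'
from h import *
s=ctrl.state();p=s['eef_pos'];print(s['clock'],p,s['force'],s['width'])
im=ctrl.read_camera("scene")[:,:,::-1];im=np.clip(im.astype(float)*1.5,0,255).astype(np.uint8)
q=proj(p,"scene")[0];print((q-[320,150])*6, (proj(p+[0,0,30],"scene")[0]-[320,150])*6)
cv2.imwrite("pics/s5.png",cv2.resize(im[150:250,320:430],None,fx=6,fy=6,interpolation=cv2.INTER_CUBIC))
c=ctrl.camera_params("wrist");im=ctrl.read_camera("wrist")[:,:,::-1];cv2.imwrite('pics/w5.png',im)
E
```

```text
4.75 [484.46901946 183.9340099   10.66516193] [-0.14902897  0.04640027 -0.24652865] -0.41173729885475774
[351.35215616 536.81560633] [360.3709276  497.52110902]
```

View pics/s5.png

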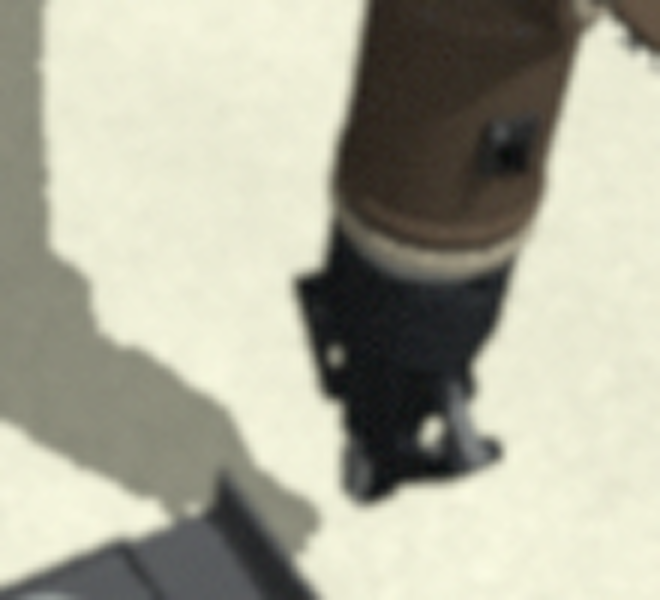

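View pics/w5.png

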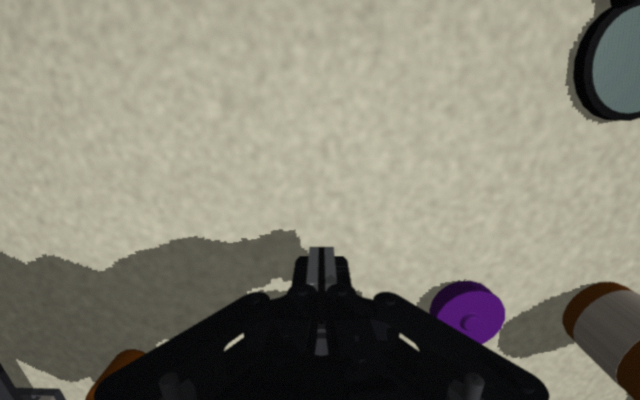

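The tip is still about 28 mm above the reported TCP, putting it near z=38, with no contact. Now I'll creep towards the lip.

Call:
jog_arm(deltas=[{"slide": [0, -0.25, 0], "twist": 0, "grip": -1}, {"slide": [0, -0.25, 0], "twist": 0, "grip": -1}, {"slide": [0, -0.25, 0], "twist": 0, "grip": -1}, {"slide": [0, -0.25, 0], "twist": 0, "grip": -1}, {"slide": [0, -0.2, 0], "twist": 0, "grip": -1}, {"slide": [0, -0.2, 0], "twist": 0, "grip": -1}, {"slide": [0, -0.2, 0], "twist": 0, "grip": -1}, {"slide": [0, 0, 0], "twist": 0, "grip": -1}])

```text
clock: 5.52
eef_pos: [533.9, 179.2, 11.5]
orientation: [-1.135, 1.255, 1.135]
force: [-0.1, 0.2, 0.4]
width: -0.1
```

```bash
python3 - <<'E'
from h import *
s=ctrl.state();p=s['eef_pos'];print(s['clock'],p,s['force'],s['width'])
im=ctrl.read_camera("scene")[:,:,::-1];im=np.clip(im.astype(float)*1.5,0,255).astype(np.uint8)
cv2.imwrite("pics/s6.png",cv2.resize(im[150:270,310:430],None,fx=5,fy=5,interpolation=cv2.INTER_CUBIC))
im=ctrl.read_camera("wrist")[:,:,::-1];im=np.clip(im.astype(float)*2,0,255).astype(np.uint8);cv2.imwrite('pics/w6.png',cv2.resize(im[190:340,240:400],None,fx=4,fy=4,interpolation=cv2.INTER_CUBIC))
E
```

```text
5.5167 [533.87496844 179.2367554   11.49175865] [-0.06501135  0.16377671  0.39502635] -0.09535994430701743
```

View pics/s6.png

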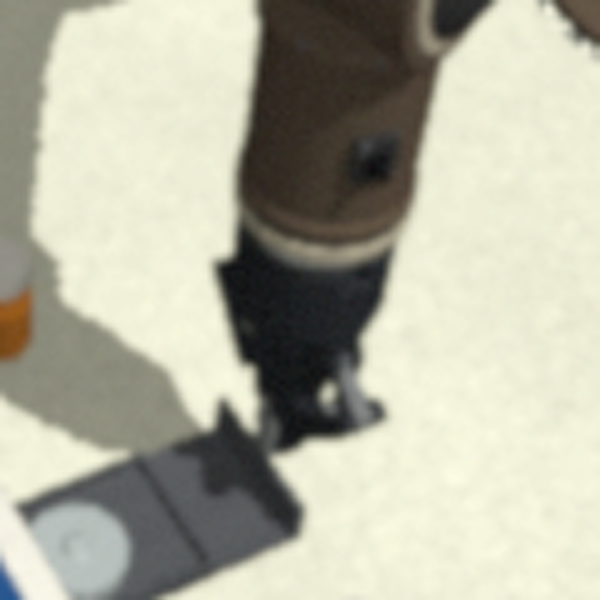

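View pics/w6.png

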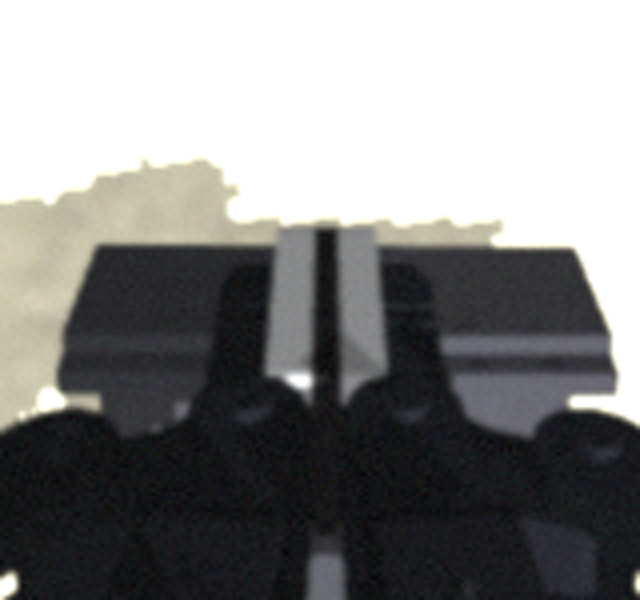

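The fingers now cover the lip in the wrist view, so they are in front of it and low enough, but there is still no contact. I'll keep pushing.

Call:
jog_arm(deltas=[{"slide": [0, -0.2, 0], "twist": 0, "grip": -1}, {"slide": [0, -0.2, 0], "twist": 0, "grip": -1}, {"slide": [0, -0.2, 0], "twist": 0, "grip": -1}, {"slide": [0, -0.2, 0], "twist": 0, "grip": -1}, {"slide": [0, 0, 0], "twist": 0, "grip": -1}])

```text
clock: 6.03
eef_pos: [558.4, 176.9, 11.6]
orientation: [-1.136, 1.254, 1.134]
force: [0.7, 0.0, 0.1]
width: 0.3
```

```bash
python3 - <<'E'
from h import *
s=ctrl.state();p=s['eef_pos'];print(s['clock'],p,s['force'],s['width'])
im=ctrl.read_camera("scene")[:,:,::-1];im=np.clip(im.astype(float)*1.5,0,255).astype(np.uint8)
cv2.imwrite("pics/s7.png",cv2.resize(im[150:270,310:430],None,fx=5,fy=5,interpolation=cv2.INTER_CUBIC))
im=ctrl.read_camera("wrist")[:,:,::-1];im=np.clip(im.astype(float)*2,0,255).astype(np.uint8);cv2.imwrite('pics/w7.png',cv2.resize(im[190:340,240:400],None,fx=4,fy=4,interpolation=cv2.INTER_CUBIC))
E
```

```text
6.0333 [558.44070668 176.85054621  11.62322954] [0.65523025 0.0113036  0.13385925] 0.25802573476837953
```

View pics/s7.png

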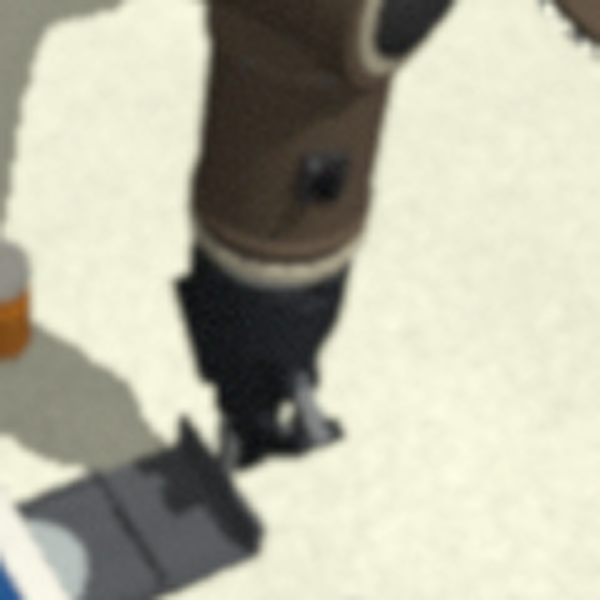

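View pics/w7.png

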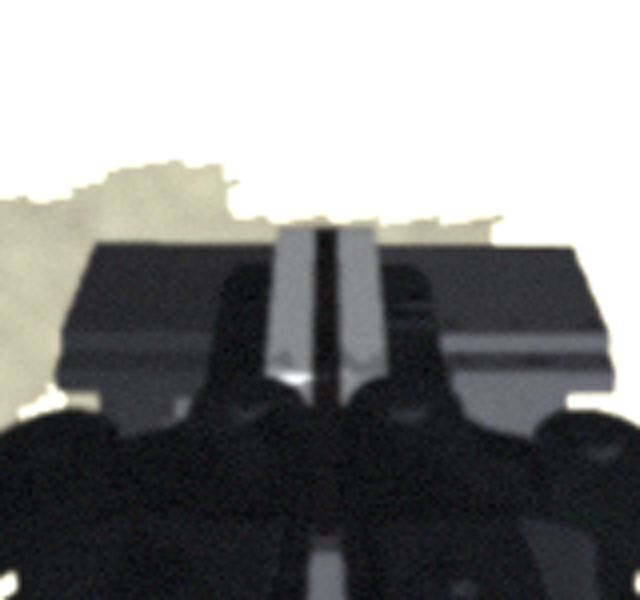

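The relative picture is unchanged after 24 mm, so the tray is moving with the fingers. I'll push on towards the computed home position, TCP x about 613.

Call:
jog_arm(deltas=[{"slide": [0, -0.2, 0], "twist": 0, "grip": -1}, {"slide": [0, -0.2, 0], "twist": 0, "grip": -1}, {"slide": [0, -0.2, 0], "twist": 0, "grip": -1}, {"slide": [0, -0.2, 0], "twist": 0, "grip": -1}, {"slide": [0, -0.2, 0], "twist": 0, "grip": -1}, {"slide": [0, -0.2, 0], "twist": 0, "grip": -1}, {"slide": [0, -0.2, 0], "twist": 0, "grip": -1}, {"slide": [0, -0.15, 0], "twist": 0, "grip": -1}, {"slide": [0, -0.1, 0], "twist": 0, "grip": -1}, {"slide": [0, -0.1, 0], "twist": 0, "grip": -1}])

```text
clock: 6.97
eef_pos: [609.3, 171.8, 11.6]
orientation: [-1.135, 1.255, 1.135]
force: [-2.8, 0.3, 1.4]
width: 0.0
```

Call:
jog_arm(deltas=[{"slide": [0, -0.07, 0], "twist": 0, "grip": -1}, {"slide": [0, 0, 0], "twist": 0, "grip": -1}])

```text
clock: 7.13
eef_pos: [611.7, 171.6, 11.6]
orientation: [-1.136, 1.254, 1.135]
force: [-0.4, -0.5, 0.5]
width: -0.2
```

Not at the stop yet. I'll continue in 2 mm steps and watch the force.

Call:
jog_arm(deltas=[{"slide": [0, -0.08, 0], "twist": 0, "grip": -1}, {"slide": [0, -0.08, 0], "twist": 0, "grip": -1}])

```text
clock: 7.3
eef_pos: [615.6, 171.3, 11.6]
orientation: [-1.135, 1.255, 1.136]
force: [-2.4, -0.2, 0.0]
width: 0.1
```

Call:
jog_arm(deltas=[{"slide": [0, -0.06, 0], "twist": 0, "grip": -1}, {"slide": [0, 0, 0], "twist": 0, "grip": -1}])

```text
clock: 7.47
eef_pos: [618.1, 171.0, 11.6]
orientation: [-1.136, 1.254, 1.135]
force: [-1.2, -0.6, 1.3]
width: 0.5
```

Call:
jog_arm(deltas=[{"slide": [0, -0.07, 0], "twist": 0, "grip": -1}, {"slide": [0, -0.07, 0], "twist": 0, "grip": -1}])

```text
clock: 7.63
eef_pos: [618.8, 170.9, 11.3]
orientation: [-1.133, 1.259, 1.14]
force: [-17.4, -1.0, 12.7]
width: -0.1
```

```bash
python3 - <<'E'
from h import *
s=ctrl.state();p=s['eef_pos'];print(s['clock'],p,s['force'],s['width'])
im=ctrl.read_camera("scene")[:,:,::-1];im=np.clip(im.astype(float)*1.5,0,255).astype(np.uint8)
cv2.imwrite("pics/s8.png",cv2.resize(im[150:300,260:410],None,fx=4,fy=4,interpolation=cv2.INTER_CUBIC))
im=ctrl.read_camera("wrist")[:,:,::-1];im=np.clip(im.astype(float)*2,0,255).astype(np.uint8);cv2.imwrite('pics/w8.png',cv2.resize(im[190:340,240:400],None,fx=4,fy=4,interpolation=cv2.INTER_CUBIC))
E
```

```text
7.6333 [618.82117062 170.94466593  11.31082058] [-17.38337448  -1.04376722  12.65413324] -0.1149059461961443
```

View pics/s8.png

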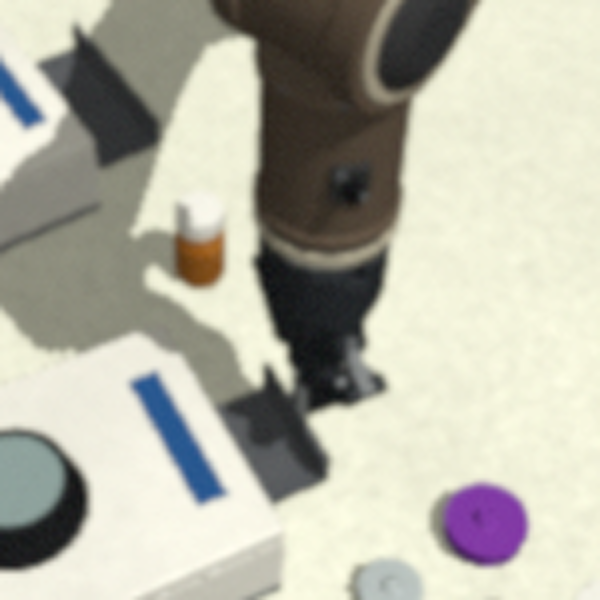

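View pics/w8.png

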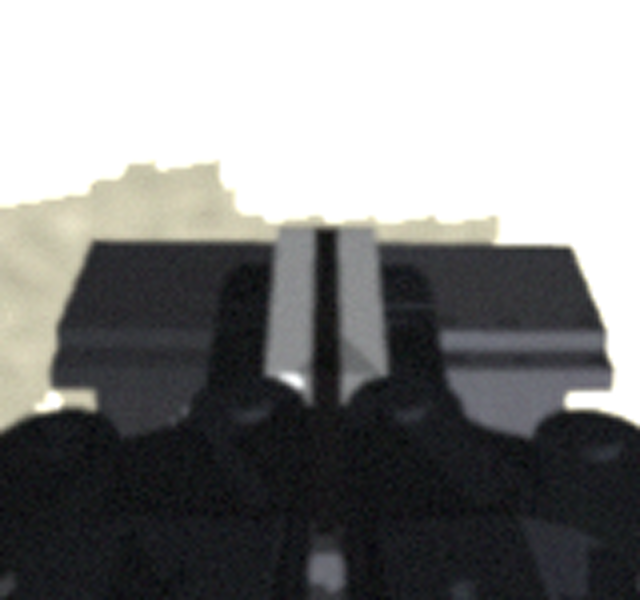

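The stop is reached: 17 N at TCP x=618.8, and in the scene view only the apron (about 51 mm) still shows. I'll back off and lift clear.

Call:
jog_arm(deltas=[{"slide": [0, 0, 0], "twist": 0, "grip": -1}, {"slide": [0, 0.15, 0], "twist": 0, "grip": -1}, {"slide": [0, 0.4, 0], "twist": 0, "grip": -1}, {"slide": [0, 0.6, 0], "twist": 0, "grip": -1}, {"slide": [-0.4, 0.2, 0], "twist": 0, "grip": -1}, {"slide": [-0.8, 0, 0], "twist": 0, "grip": -1}, {"slide": [-1, 0, 0], "twist": 0, "grip": -1}, {"slide": [-1, 0, 0], "twist": -0.4, "grip": -1}, {"slide": [-0.6, 0, 0], "twist": -0.34, "grip": -1}, {"slide": [0, 0, 0], "twist": 0, "grip": -1}])

```text
clock: 8.57
eef_pos: [585.4, 175.6, 131.8]
orientation: [-1.196, 1.209, 1.189]
force: [1.0, 0.3, 0.3]
width: -0.2
```

```bash
python3 - <<'E'
from h import *
plan([560,-169,130],-.023)
im=ctrl.read_camera("top")[:,:,::-1];im=np.clip(im.astype(float)*1.6,0,255).astype(np.uint8)
cv2.imwrite("pics/t9.png",cv2.resize(im[85:225,180:420],None,fx=3,fy=3,interpolation=cv2.INTER_CUBIC))
E
```

```text
pos [585.4 175.6 131.8] t 8.5667 q7 1.26 axes [[0.009, -1.0, 0.02], [0.003, 0.02, 1.0], [-1.0, -0.009, 0.004]]
total slide units (before twist) [ 1.00e-02  6.10e-01 -1.15e+01] world mm [ -25.4 -344.6   -1.8] twist units 0.02 force [1.  0.3 0.3]
```

View pics/t9.png

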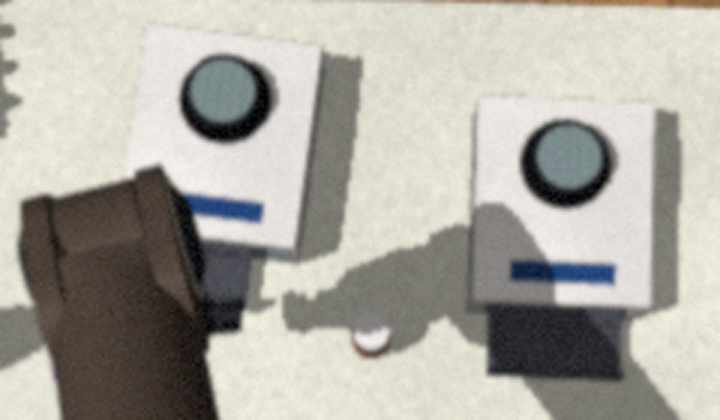

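The top view shows the narrow tray in, with its lip at about (225,328), and the jars unmoved. Next I'll hover over the wide lip.

Call:
jog_arm(deltas=[{"slide": [0, 0.04, -0.72], "twist": 0, "grip": -1}, {"slide": [0, 0.04, -0.72], "twist": 0, "grip": -1}, {"slide": [0, 0.04, -0.72], "twist": 0, "grip": -1}, {"slide": [0, 0.04, -0.72], "twist": 0, "grip": -1}, {"slide": [0, 0.04, -0.72], "twist": 0, "grip": -1}, {"slide": [0, 0.04, -0.72], "twist": 0, "grip": -1}, {"slide": [0, 0.04, -0.72], "twist": 0, "grip": -1}, {"slide": [0, 0.04, -0.72], "twist": 0, "grip": -1}, {"slide": [0, 0.04, -0.72], "twist": 0, "grip": -1}, {"slide": [0, 0.04, -0.72], "twist": 0, "grip": -1}, {"slide": [0, 0.04, -0.72], "twist": 0, "grip": -1}, {"slide": [0, 0.04, -0.72], "twist": 0, "grip": -1}, {"slide": [0, 0.04, -0.72], "twist": 0, "grip": -1}, {"slide": [0, 0.04, -0.72], "twist": 0, "grip": -1}, {"slide": [0, 0.04, -0.72], "twist": 0, "grip": -1}, {"slide": [0, 0.04, -0.72], "twist": 0, "grip": -1}, {"slide": [0, 0, 0], "twist": 0, "grip": -1}, {"slide": [0, 0, 0], "twist": 0, "grip": -1}])

```text
clock: 10.12
eef_pos: [554.2, -172.0, 125.1]
orientation: [-1.19, 1.222, 1.191]
force: [0.6, -0.1, -0.7]
width: -0.0
```

```bash
python3 - <<'E'
from h import *
import pickle
plan([588,-169,130],-.023)
c=ctrl.camera_params("wrist");pickle.dump(c,open('w10.pkl','wb'))
im=ctrl.read_camera("wrist")[:,:,::-1];im=np.clip(im.astype(float)*1.6,0,255).astype(np.uint8);cv2.imwrite('pics/w10.png',im);cv2.imwrite('pics/w10c.png',cv2.resize(im[180:300,220:420],None,fx=4,fy=4,interpolation=cv2.INTER_CUBIC))
im=ctrl.read_camera("top")[:,:,::-1];im=np.clip(im.astype(float)*1.6,0,255).astype(np.uint8)
cv2.imwrite("pics/t10.png",cv2.resize(im[85:225,180:420],None,fx=3,fy=3,interpolation=cv2.INTER_CUBIC))
E
```

```text
pos [ 554.2 -172.   125.1] t 10.1167 q7 1.88 axes [[-0.001, -1.0, 0.026], [-0.0, 0.026, 1.0], [-1.0, 0.001, -0.0]]
total slide units (before twist) [-0.16 -1.12  0.13] world mm [33.8  3.   4.9] twist units -0.02 force [ 0.6 -0.1 -0.7]
```

View pics/w10c.png

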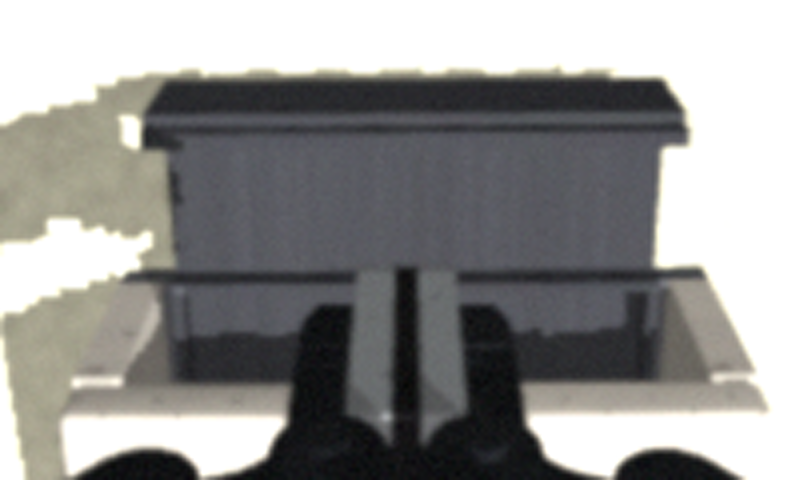

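View pics/t10.png

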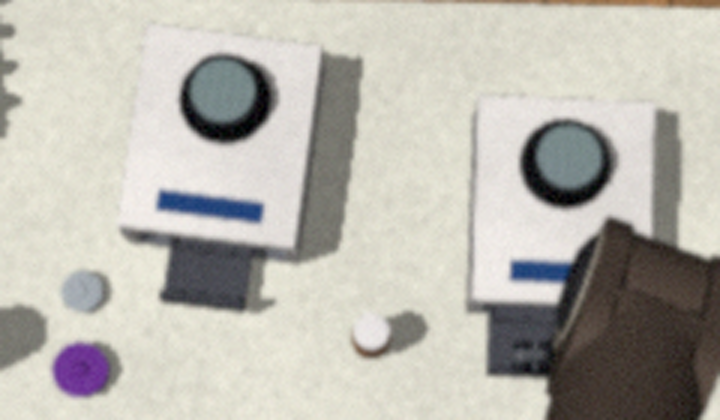

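```bash
python3 - <<'E'
from h import *
import pickle;c=pickle.load(open('w10.pkl','rb'))
def g(p):return (np.array(p)+.5)/4-.5+[220,180]
print('outer top',back(g([(150,112),(684,112)]),50,"wrist",c).round(1).tolist())
print('inner top',back(g([(145,128),(688,128)]),50,"wrist",c).round(1).tolist())
print('rib',back(g([(250,270),(600,270)]),31,"wrist",c).round(1).tolist())
print('roof front',back(g([(70,412),(765,410)]),75,"wrist",c).round(1).tolist())
print('roof front2',back(g([(70,385),(765,385)]),75,"wrist",c).round(1).tolist())
E
```

```text
outer top [[559.4, -230.9, 50.0], [562.5, -106.0, 50.0]]
inner top [[563.3, -232.5, 50.0], [566.6, -104.9, 50.0]]
rib [[611.1, -213.6, 31.0], [613.4, -121.1, 31.0]]
roof front [[624.2, -251.0, 75.0], [627.8, -89.1, 75.0]]
roof front2 [[616.9, -250.1, 75.0], [621.0, -89.7, 75.0]]
```

The lip's inner face is at x≈567, the rib at ≈612 and the housing front at ≈626. I'll move over the gap to TCP x≈588, descend part way, and check.

Call:
jog_arm(deltas=[{"slide": [0, -0.4, 0.05], "twist": 0, "grip": -1}, {"slide": [0, -0.4, 0.03], "twist": 0, "grip": -1}, {"slide": [0, -0.33, 0], "twist": 0, "grip": -1}, {"slide": [0.8, 0, 0], "twist": 0, "grip": -1}, {"slide": [0.9, 0, 0], "twist": 0, "grip": -1}, {"slide": [0.8, 0, 0], "twist": 0, "grip": -1}, {"slide": [0.5, 0, 0], "twist": 0, "grip": -1}, {"slide": [0.2, 0, 0], "twist": 0, "grip": -1}, {"slide": [0, 0, 0], "twist": 0, "grip": -1}, {"slide": [0, 0, 0], "twist": 0, "grip": -1}])

```text
clock: 11.05
eef_pos: [589.1, -168.4, 29.9]
orientation: [-1.193, 1.219, 1.193]
force: [0.2, -0.1, -0.1]
width: 0.6
```

```bash
python3 - <<'E'
from h import *
plan([588,-169.5,9],-.023)
im=ctrl.read_camera("wrist")[:,:,::-1];im=np.clip(im.astype(float)*1.6,0,255).astype(np.uint8);cv2.imwrite('pics/w11.png',cv2.resize(im[180:330,220:420],None,fx=4,fy=4,interpolation=cv2.INTER_CUBIC))
im=ctrl.read_camera("scene")[:,:,::-1];im=np.clip(im.astype(float)*1.6,0,255).astype(np.uint8)
p=ctrl.state()['eef_pos'];print((proj(p+[0,0,28],"scene")[0]-[200,110])*5)
cv2.imwrite("pics/s11.png",cv2.resize(im[110:230,200:350],None,fx=5,fy=5,interpolation=cv2.INTER_CUBIC))
E
```

```text
pos [ 589.1 -168.4   29.9] t 11.05 q7 1.91 axes [[0.0, -1.0, 0.021], [0.0, 0.021, 1.0], [-1.0, -0.0, 0.0]]
total slide units (before twist) [ 0.7   0.04 -0.04] world mm [ -1.1  -1.1 -20.9] twist units 0.01 force [ 0.2 -0.1 -0.1]
[409.08681603 287.95027342]
```

View pics/w11.png

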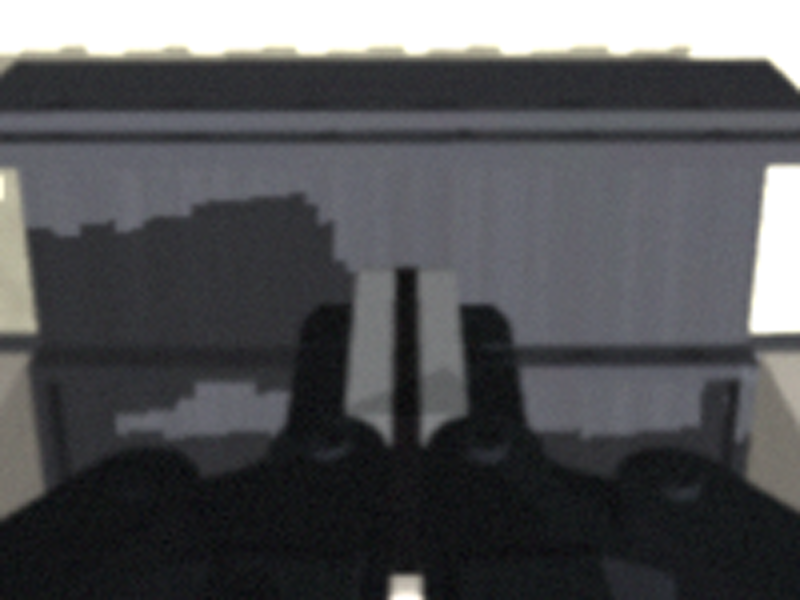

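View pics/s11.png

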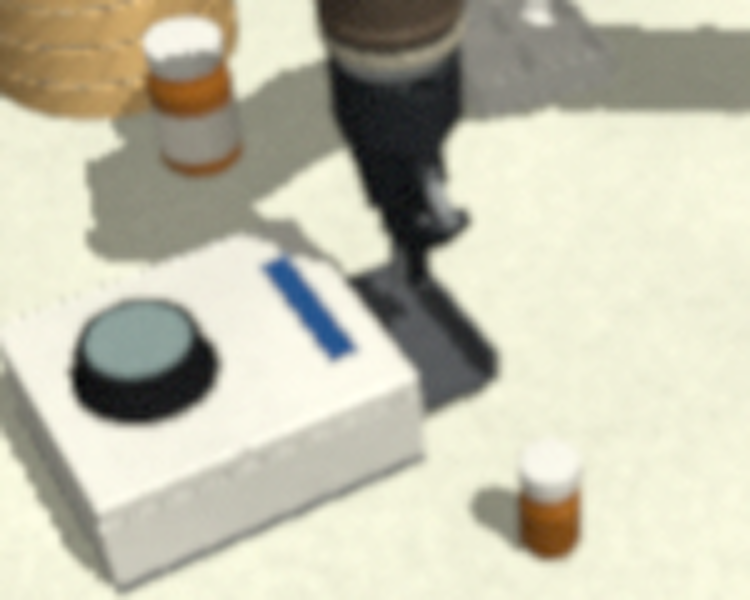

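The tip is over the apron at scene crop (415,285), matching the +28 mm offset at (409,288), so its height is about 58. I'll lower it 21 mm.

Call:
jog_arm(deltas=[{"slide": [0.25, 0, 0], "twist": 0, "grip": -1}, {"slide": [0.25, 0, 0], "twist": 0, "grip": -1}, {"slide": [0.2, 0, 0], "twist": 0, "grip": -1}, {"slide": [0, 0, 0], "twist": 0, "grip": -1}])

```text
clock: 11.48
eef_pos: [587.6, -168.4, 7.0]
orientation: [-1.191, 1.221, 1.195]
force: [-0.6, 0.1, -0.0]
width: -0.0
```

```bash
python3 - <<'E'
from h import *
plan([588,-169.5,9],-.023)
im=ctrl.read_camera("wrist")[:,:,::-1];im=np.clip(im.astype(float)*1.6,0,255).astype(np.uint8);cv2.imwrite('pics/w12.png',cv2.resize(im[180:330,220:420],None,fx=4,fy=4,interpolation=cv2.INTER_CUBIC))
im=ctrl.read_camera("scene")[:,:,::-1];im=np.clip(im.astype(float)*2,0,255).astype(np.uint8)
cv2.imwrite("pics/s12.png",cv2.resize(im[130:200,240:320],None,fx=8,fy=8,interpolation=cv2.INTER_CUBIC))
E
```

```text
pos [ 587.6 -168.4    7. ] t 11.4833 q7 1.91 axes [[-0.002, -1.0, 0.022], [0.001, 0.022, 1.0], [-1.0, 0.002, 0.001]]
total slide units (before twist) [-0.07 -0.02 -0.04] world mm [ 0.4 -1.1  2. ] twist units 0.01 force [-0.6  0.1 -0. ]
```

View pics/w12.png

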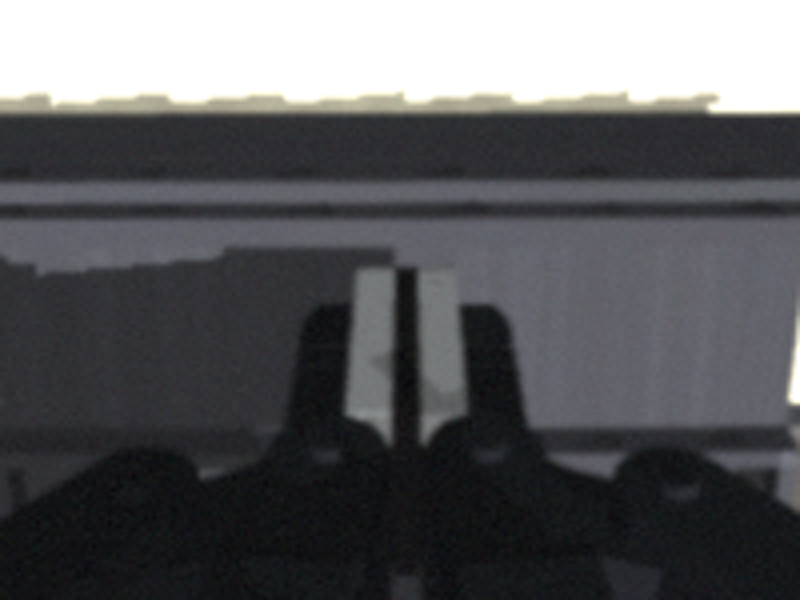

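View pics/s12.png

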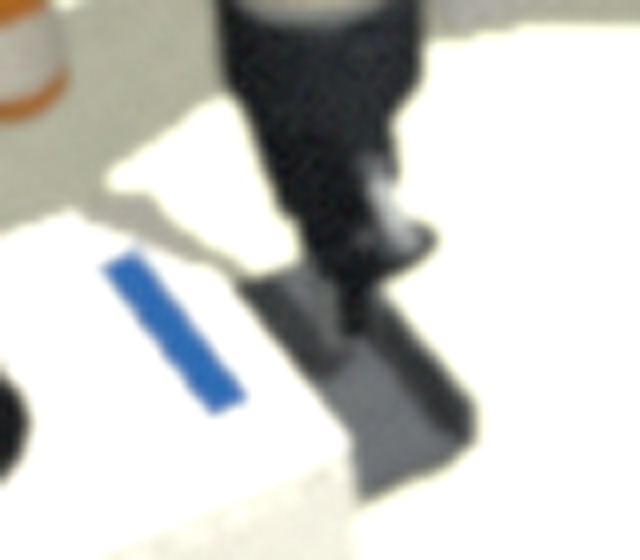

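The tip is inside the gap, close above the apron and behind the lip. Now I'll draw the tray.

Call:
jog_arm(deltas=[{"slide": [0, 0.2, 0], "twist": 0, "grip": -1}, {"slide": [0, 0.2, 0], "twist": 0, "grip": -1}, {"slide": [0, 0.2, 0], "twist": 0, "grip": -1}, {"slide": [0, 0.2, 0], "twist": 0, "grip": -1}, {"slide": [0, 0.2, 0], "twist": 0, "grip": -1}, {"slide": [0, 0.2, 0], "twist": 0, "grip": -1}, {"slide": [0, 0.2, 0], "twist": 0, "grip": -1}, {"slide": [0, 0.2, 0], "twist": 0, "grip": -1}])

```text
clock: 12.25
eef_pos: [540.2, -167.8, 8.8]
orientation: [-1.193, 1.219, 1.192]
force: [2.9, -0.6, -0.2]
width: 0.2
```

```bash
python3 - <<'E'
from h import *
plan([465,-167,9],-.023)
im=ctrl.read_camera("wrist")[:,:,::-1];im=np.clip(im.astype(float)*1.6,0,255).astype(np.uint8);cv2.imwrite('pics/w13.png',cv2.resize(im[180:330,220:420],None,fx=4,fy=4,interpolation=cv2.INTER_CUBIC))
E
```

```text
pos [ 540.2 -167.8    8.8] t 12.25 q7 1.93 axes [[0.001, -1.0, 0.022], [-0.0, 0.022, 1.0], [-1.0, -0.001, -0.0]]
total slide units (before twist) [-0.01  2.51 -0.03] world mm [-75.2   0.8   0.2] twist units 0.01 force [ 2.9 -0.6 -0.2]
```

View pics/w13.png

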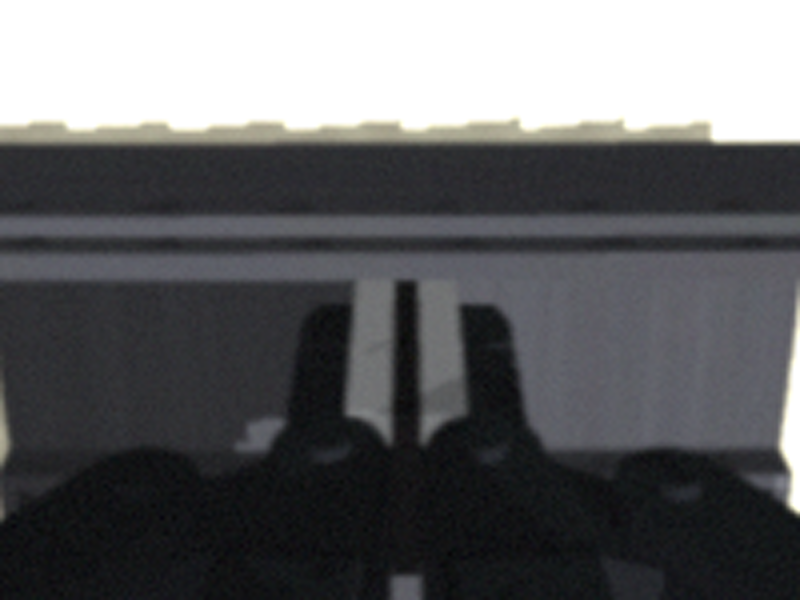

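The 2.9 N drag means the lip is hooked and the tray is moving. I'll keep drawing.

Call:
jog_arm(deltas=[{"slide": [0, 0.2, 0], "twist": 0, "grip": -1}, {"slide": [0, 0.2, 0], "twist": 0, "grip": -1}, {"slide": [0, 0.2, 0], "twist": 0, "grip": -1}, {"slide": [0, 0.2, 0], "twist": 0, "grip": -1}, {"slide": [0, 0.2, 0], "twist": 0, "grip": -1}, {"slide": [0, 0.2, 0], "twist": 0, "grip": -1}, {"slide": [0, 0.2, 0], "twist": 0, "grip": -1}, {"slide": [0, 0.2, 0], "twist": 0, "grip": -1}, {"slide": [0, 0.2, 0], "twist": 0, "grip": -1}, {"slide": [0, 0.2, 0], "twist": 0, "grip": -1}])

```text
clock: 13.13
eef_pos: [480.1, -166.5, 8.6]
orientation: [-1.193, 1.22, 1.193]
force: [3.2, -1.8, 1.4]
width: -0.2
```

Call:
jog_arm(deltas=[{"slide": [0, 0.1, 0], "twist": 0, "grip": -1}, {"slide": [0, 0.1, 0], "twist": 0, "grip": -1}])

```text
clock: 13.3
eef_pos: [474.1, -166.2, 8.5]
orientation: [-1.193, 1.22, 1.193]
force: [2.8, -1.5, 0.0]
width: -0.1
```

Call:
jog_arm(deltas=[{"slide": [0, 0.08, 0], "twist": 0, "grip": -1}, {"slide": [0, 0.08, 0], "twist": 0, "grip": -1}])

```text
clock: 13.47
eef_pos: [469.7, -166.2, 8.5]
orientation: [-1.193, 1.22, 1.193]
force: [2.2, -1.1, 0.0]
width: -0.0
```

Call:
jog_arm(deltas=[{"slide": [0, 0.08, 0], "twist": 0, "grip": -1}, {"slide": [0, 0.08, 0], "twist": 0, "grip": -1}])

```text
clock: 13.63
eef_pos: [468.5, -166.2, 9.0]
orientation: [-1.197, 1.216, 1.188]
force: [16.2, -1.3, -10.4]
width: 0.3
```

Call:
jog_arm(deltas=[{"slide": [0, 0.07, 0], "twist": 0, "grip": -1}, {"slide": [0, 0.07, 0], "twist": 0, "grip": -1}])

```text
clock: 13.8
eef_pos: [468.6, -166.2, 9.7]
orientation: [-1.202, 1.211, 1.183]
force: [25.0, -0.2, -14.6]
width: 0.2
```

The stop is reached: 25 N at a fixed position. I'll release, lift straight up, and check.

Call:
jog_arm(deltas=[{"slide": [0, 0, 0], "twist": 0, "grip": -1}, {"slide": [0, -0.25, 0], "twist": 0, "grip": -1}, {"slide": [0, -0.25, 0], "twist": 0, "grip": -1}, {"slide": [0, 0, 0], "twist": 0, "grip": -1}, {"slide": [-0.4, 0, 0], "twist": 0, "grip": -1}, {"slide": [-0.8, 0, 0], "twist": 0, "grip": -1}, {"slide": [-1, 0, 0], "twist": 0, "grip": -1}, {"slide": [-1, 0, 0], "twist": 0, "grip": -1}, {"slide": [-1, 0.3, 0], "twist": 0, "grip": -1}, {"slide": [-0.6, 0.8, 0], "twist": 0, "grip": -1}, {"slide": [0, 0.9, 0], "twist": 0, "grip": -1}, {"slide": [0, 0, 0], "twist": 0, "grip": -1}])

```text
clock: 14.8
eef_pos: [410.5, -165.0, 152.8]
orientation: [-1.189, 1.222, 1.194]
force: [-0.2, 0.7, -1.4]
width: 0.0
```

```bash
python3 - <<'E'
from h import *
im=ctrl.read_camera("scene")[:,:,::-1];im=np.clip(im.astype(float)*1.4,0,255).astype(np.uint8);cv2.imwrite('pics/s14.png',cv2.resize(im[110:340,180:430],None,fx=2.5,fy=2.5,interpolation=cv2.INTER_CUBIC))
im=ctrl.read_camera("top")[:,:,::-1];im=np.clip(im.astype(float)*1.6,0,255).astype(np.uint8)
cv2.imwrite("pics/t14.png",cv2.resize(im[85:285,180:430],None,fx=3,fy=3,interpolation=cv2.INTER_CUBIC))
E
```

```text
(no output)
```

View pics/s14.png

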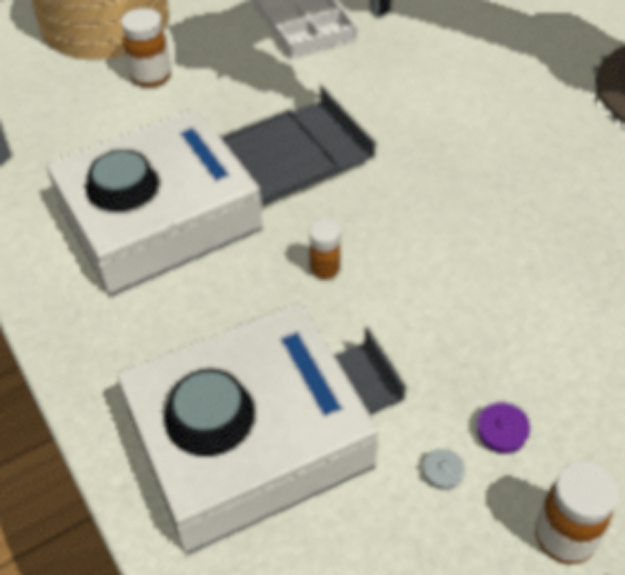

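View pics/t14.png

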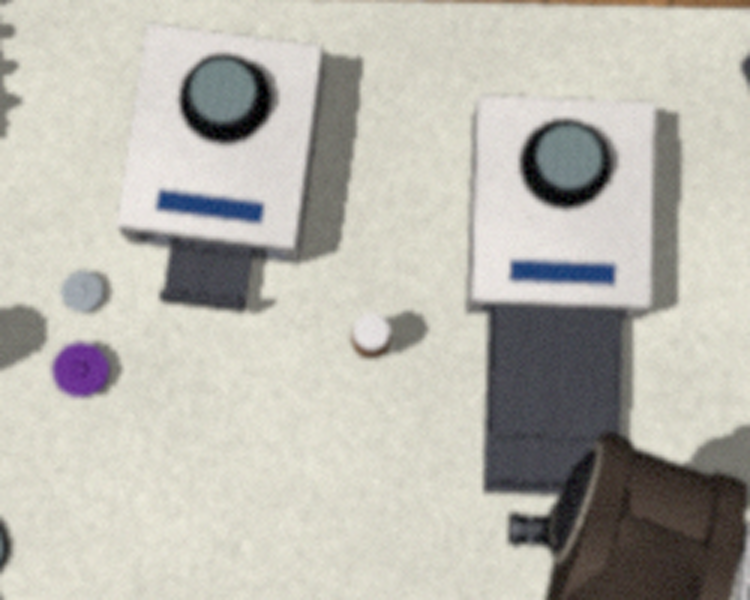

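```bash
python3 - <<'E'
from h import *
def f(p):return (np.array(p)+.5)/3-.5+[180,85]
def v(l,c,a):
    M=np.array([[np.cos(a),np.sin(a)],[-np.sin(a),np.cos(a)]]);return (l[:,:2]-c)@M.T
n=v(back(f([(161,300),(246,309)]),50,"top"),[780.9,151.4],-.1);w=v(back(f([(486,491)]),50,"top"),[726,-173.1],-.023)
print(n,-158-n[:,0],w,-158-w[:,0]); print(ctrl.state()['force'])
E
```

```text
[[-157.44224324   40.43727119]
 [-156.25714508  -40.54993772]] [-0.55775676 -1.74285492] [[-274.84285046   62.76447746]] [116.84285046]
[ 0.68251336 -0.83797301 -0.50311422]
```

The measured travels are narrow about -1 mm (home) and wide about 117 mm (at its stop). Handing in.

```bash
python3 -c "
from workcell import ctrl
print(ctrl.finish_job(), ctrl.state()['clock'])"
```

```text
the job is handed in; nothing more can be done
the job is handed in; nothing more can be done
```

I pushed the narrow tray home, then hooked the shut fingertips behind the wide tray's lip, drew that tray out to its stop, and handed the job in. The hand-in reports no verdict. The clock read about 15 s of the 51 s allowed just before it.

- **Narrow tray:** it reached its stop with about 17 N on the fingers. In the last top picture its travel measures about -1 mm, which is home within the few mm the picture can resolve.
- **Wide tray:** the pull showed about 3 N of drag, then 25 N at a fixed position. The last top picture puts it about 117 mm out (stop 120 mm, required at least 110 mm).
- **Dish:** it went under the roof with the tray and is hidden there, so I could not see it at the end. The tray was pushed slowly, and the dish stood flat and behind the rib in every earlier view.
- **Other objects:** I saw no movement of the jars in the last pictures. The seed tray and magnifier are only partly in those crops and I did not measure them. The arm never went near them.
- **Disagreement:** the fingertips showed about 28 mm above the reported TCP in the pictures. My first approach to the narrow lip therefore passed over it without touching. I backed off and worked about 26 mm lower from then on, and the contacts that followed agreed with that.

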